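Book out the bearing at the stores tray

ROBOT

A 6-joint arm with a two-finger parallel gripper is mounted at the origin on the work surface. World frame = base frame: x ahead of the robot, y to its left, z up, the work surface at z = 0. Lengths are in m, angles in rad, forces in N, time in s.
With the tool pointing down it reaches from about 0.375 to 0.9 m from the base axis. Payload 3.1 kg.
Tool frame: the origin (TCP) lies between the finger pads; the fingertips stand 17 mm ahead of it and the grasp point (between the pads) lies 2 mm behind it; z points along the fingers, y is the line along which they close (so a half turn about z gives the same grasp; the last joint's range is limited). The gripper opens to 85 mm and grips with 20 to 120 N. Pads are 22 mm wide; open, the fingers measure 114 mm over their backs; the gripper's body (76 mm by 85 mm) begins 54 mm behind the grasp point. The pads swing forward as they close: fully open they stand 13 mm farther back than shut.
Start: joints at [-1.446, 0.527, 1.433, -0, 1.181, -0.178], TCP at [0.186, -0.597, 0.248] pointing down, gripper open.
Joint ranges: [-3.08, 3.08], [-0.75, 2.2], [0.22, 2.44], [-1.43, 4.57], [0, 2.65], [-2.85, 2.85]. Speed limits (rad/s): [2.79, 2.79, 3.14, 3.14, 3.14, 3.14].

INTERFACE

Orientations are given as a unit quaternion [x, y, z, w].
In Python, from station import sense, vision, order gives the robot as it stands.
- The arm moves only by the shell command python3 -m crank 'ROWS' [OPENING] [FORCE]. ROWS is JSON, a list of rows, each an object with "dp": the shift along the world's x, y, z in units of 30 mm (1.0 is 30 mm), a list of three; "angular": the turn, a rotation vector about the world's x, y, z in degrees, a list of three. In form: [{"dp": [dx, dy, dz], "angular": [ax, ay, az]}, ...]. A call has 1 to 20 rows; each row shifts and turns the commanded pose from where the row before left it; what a row does not reach is not made up. A row lasts 1/10 s, in which the tool goes at most 50 mm and 8.59 degrees, less where a joint would pass 70% of its speed; a pose out of reach is approached as far as the arm can. A call is refused whole if a number of a shift passes 1 or a number of a turn 8.59, either way. A call with a gripper value outside its range is refused whole. OPENING is the closure, from 0 (fully open) to 1 (shut), set as the call begins (- or left out, the last holds). The fingers move at their own pace and stop on an object; FORCE is the grip in N (left out, the last holds). Time passes only in rows, so rows that do not move let the fingers close. It gives the time, the measured TCP pose, the force, the opening and the grip force at its end, in the units of the state.
- sense(): the state, without advancing time (a new reading comes with each control period).
- vision.snapshot(name): name is "scene" or "top" or "wrist"; returns a dict with "image" (480x640x3 uint8, blue, green, red), "range_z" (480x640 float32, m along the optical axis (not along the pixel's ray), 0 where there is no reading), "mtx" (3x3 intrinsics, pixels), "pose" (4x4, takes a point from camera to world coordinates); the wrist camera has in their place "mount" (4x4, takes a point from camera to tool coordinates, whose origin is the TCP and whose axes are the flange's). Camera axes: x right, y down, z forward; pixel columns grow to the right and rows downward; lengths in m; the calibration is good to about 2 mm. A picture is of the moment at which its call begins: read the wrist's pose just before it.
- order.sign_off(): hands the job in; it is judged then, once.
The state is a dict: "t": time; "q": joint angles; "qd": joint speeds; "tau": joint torques, N m; "tcp_pos": TCP position; "tool_rot": TCP orientation; "force": force on the tool from outside, world axes, zero at the start; "ft_torque": the same for the moment, N m; "finger_gap": opening from 0.0 (shut) to 1.0 (fully open); "gripper_force": force on a finger pad.
Only numpy, scipy, OpenCV 4.12 (cv2) and the standard library are available. Lean on these libraries where they do the work, as an engineer would, in place of code of your own. Each camera call takes 0.05 s, during which the arm holds its last target. There are 200 camera calls.

TASK

Book out a ball bearing: with the fingertips, lightly press down the key in front of the compartment that holds the ball bearing (the ring with the open bore), let it spring back up, then press down the large round button on the terminal beside the tray and let that spring back too. Press none of the other keys nor the terminal's small button, leave the parts, carton, jar and wrench as they lie, and finish clear of everything.

Things in the scene. Friction and masses are not known exactly. Their poses are not given: they have to be found in the camera images.
- tray: Grey steel stock tray fixed to the bench, 190 (x) by 356 (y) mm. Origin: centre of its underside; x points away from the robot, y left along the row. On its near side a rail 55 mm deep, 30 mm high, carries 4 round keys 88 mm apart at x = -67.5 mm. Behind the rail, 4 open compartments, one straight behind each key, 127 by 84 mm inside, floor 4 mm, walls 45 mm high.
- key0_top (a point): centre of the top face of the far right key (seen from the robot), as it moves; z up. Grey plastic key 28 mm across in a black collar 44 mm across; top 54 mm above the bench when up, 12 mm above the collar. Sprung, goes straight down 8 mm: about 1.5 N to start, 5 N at the bottom; springs back up when let go.
- key0 (a joint): joint of the far right key: 0 = up, 0.008 m = fully down; a press counts from 0.005 m
- bin0 (a point): centre of the floor of the far right compartment, the one straight behind key0, 95 mm farther from the robot along the tray's x axis
- key1_top (a point): centre of the top face of the second from the right key (seen from the robot), as it moves; z up. Grey plastic key 28 mm across in a black collar 44 mm across; top 54 mm above the bench when up, 12 mm above the collar. Sprung, goes straight down 8 mm: about 1.5 N to start, 5 N at the bottom; springs back up when let go.
- key1 (a joint): joint of the second from the right key: 0 = up, 0.008 m = fully down; a press counts from 0.005 m
- bin1 (a point): centre of the floor of the second from the right compartment, the one straight behind key1, 95 mm farther from the robot along the tray's x axis
- key2_top (a point): centre of the top face of the second from the left key (seen from the robot), as it moves; z up. Grey plastic key 28 mm across in a black collar 44 mm across; top 54 mm above the bench when up, 12 mm above the collar. Sprung, goes straight down 8 mm: about 1.5 N to start, 5 N at the bottom; springs back up when let go.
- key2 (a joint): joint of the second from the left key: 0 = up, 0.008 m = fully down; a press counts from 0.005 m
- bin2 (a point): centre of the floor of the second from the left compartment, the one straight behind key2, 95 mm farther from the robot along the tray's x axis
- key3_top (a point): centre of the top face of the far left key (seen from the robot), as it moves; z up. Grey plastic key 28 mm across in a black collar 44 mm across; top 54 mm above the bench when up, 12 mm above the collar. Sprung, goes straight down 8 mm: about 1.5 N to start, 5 N at the bottom; springs back up when let go.
- key3 (a joint): joint of the far left key: 0 = up, 0.008 m = fully down; a press counts from 0.005 m
- bin3 (a point): centre of the floor of the far left compartment, the one straight behind key3, 95 mm farther from the robot along the tray's x axis
- bearing: Ball bearing: flat steel ring 62 mm across and 16 mm high with an open bore of 31 mm through its middle and small balls showing between its two races; loose, lying flat in one of the compartments. Origin at the centre of its underside, z up.
- flange: Solid steel flange: disc 62 mm across and 10 mm thick with a 28 mm hub rising to 22 mm, no hole; loose, in another compartment. Origin at the centre of its underside, z up.
- pulley: Steel pulley standing on end: 52 mm across, 40 mm high, waisted, no hole; loose, in another compartment. Origin at the centre of its underside, z up.
- fitting: Steel hexagonal fitting: hexagon 52 mm over its corners, 18 mm high, with a 26 mm round stub rising to 42 mm; loose, in another compartment. Origin at the centre of its underside, z up.
- terminal: Grey plastic booking terminal fixed to the bench left or right of the tray, 130 by 130 mm, 40 mm high; a tilted screen on its far side rises to about 65 mm. Origin: centre of its underside; x away from the robot, y left. Two round grey buttons on its near half: a large one at x -28, y -25 mm and a small one at x -28, y +40 mm.
- enter_top (a point): centre of the top face of the large button of the terminal (enter), as it moves; z up. Grey plastic, 40 mm across, in a black collar 56 mm across; top 64 mm above the bench when up, 12 mm above its collar. Same spring and 8 mm travel as the keys.
- enter (a joint): joint of the terminal's large button (enter): 0 = up, 0.008 m = fully down; a press counts from 0.005 m
- clear (a joint): joint of the terminal's small button (clear): 0 = up, 0.008 m = fully down; a press counts from 0.005 m. Grey plastic, 18 mm across, in a black collar 34 mm across; top 64 mm above the bench when up; same spring. To be left alone.
- carton: Closed cardboard carton 110 by 90 mm, 70 mm high, loose, on the other side of the tray from the terminal. Origin at the centre of its underside. Bystander.
- jar: Closed jar with a black cap, 60 mm across, 85 mm high, loose, near the tray on the robot's side. Origin at the centre of its underside. Bystander.
- wrench: Steel wrench 170 mm long lying flat, loose, near the tray on the robot's side. Origin under its middle, x along its length. Bystander.
Mind the look-alikes: they are no part of the job. Leave any pink look-alike of the bearing alone. Several things look just like the terminal: the one meant starts nearest to the robot's base.

How it is judged:
By the outcome, as a careful person would: the job done as asked, in the order asked, and still so for the second after the job is handed in, with the robot touching nothing.
It also fails if it takes over 42 s, if anything falls off the work surface, if the arm or the gripper's body presses on something with over 40 N, if the wrist force passes 120 N, or if a joint passes its speed limit or range.

## Working session

There is one attempt and no reset: what is moved stays moved. The work goes in short steps, Python scripts to look and compute and a shell command to move; the robot and the scene stay as the last step left them, time stands still between calls to the robot, and variables do not carry over. Pictures are saved under pics/ and viewed, at most 10 in all, crops included, and the job is handed in when it is done.

```bash
mkdir -p pics; cat > h.py <<'E'
import numpy as np, cv2
from station import sense, vision, order
from scipy.spatial.transform import Rotation as R
def cast(s,P,u,v,z):
    d=P[:3,:3]@np.linalg.inv(s["mtx"])@[u,v,1]; o=P[:3,3]
    return o+d*(z-o[2])/d[2]
E
python3 - <<'E'
from h import *
for n in ("scene","top"):
    s=vision.snapshot(n); cv2.imwrite(f"pics/{n}0.png",s["image"]); np.savez(f"{n}0.npz",**s); print(s["mtx"],s["pose"])
st=sense();print(st["t"],st["tcp_pos"],st["tool_rot"],st["finger_gap"])
E
```

```text
[[577.26409996   0.         322.11018594]
 [  0.         577.26409996 245.67244661]
 [  0.           0.           1.        ]] [[ 0.23562083  0.79826687 -0.55430391  1.3556967 ]
 [ 0.97176637 -0.20077983  0.12392573 -0.08487864]
 [-0.01236725 -0.56785338 -0.82303681  1.23566294]
 [ 0.          0.          0.          1.        ]]
[[541.02779026   0.         321.71702523]
 [  0.         541.02779026 239.03399134]
 [  0.           0.           1.        ]] [[-0.02495701 -0.9926432   0.11847624  0.37623819]
 [-0.99966774  0.02401638 -0.00936075  0.09437238]
 [ 0.00644652 -0.11867049 -0.99291276  1.58300395]
 [ 0.          0.          0.          1.        ]]
0.1 [ 0.18630821 -0.5959316   0.24741819] [ 9.88558622e-01  1.50833802e-01  1.58124171e-05 -1.00697236e-03] 1.0002409262850949
```

View pics/scene0.png

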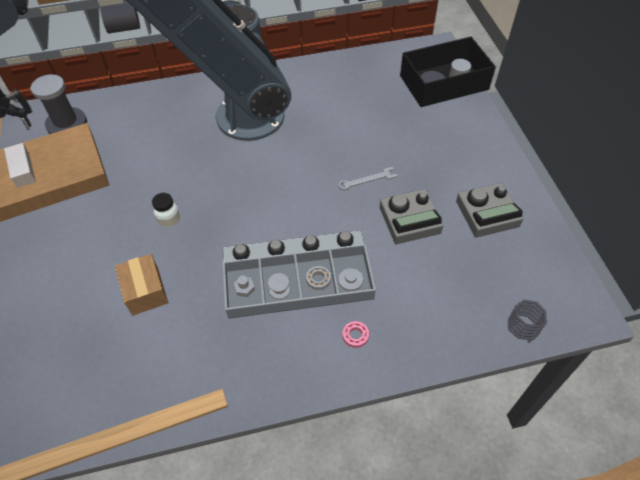

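View pics/top0.png

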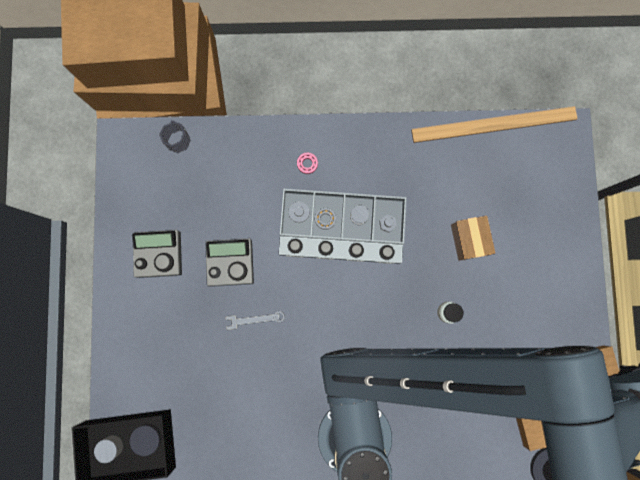

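In the top view the bearing (open bore) lies at (326,218), second compartment from the left. Its key is key2 at (326,248). The pink ring at (307,162) is a decoy. There are two terminals, at (230,262) and (157,254). The one at (230,262) is nearer the base at about (350,440), and its large button is at (238,270). I'll confirm in a crop and measure both.

```bash
python3 - <<'E'
from h import *
s=np.load("top0.npz"); im=s["image"]
c=cv2.resize(im[170:300,120:420],None,fx=2.6,fy=2.6,interpolation=cv2.INTER_CUBIC); cv2.imwrite("pics/crop.png",c)
g=cv2.cvtColor(im,cv2.COLOR_BGR2GRAY)
m=(g<60).astype(np.uint8); m[:225]=0; m[300:]=0
n,l,st,ce=cv2.connectedComponentsWithStats(m)
for i in range(1,n):
    if 60<st[i,4]<900 and 120<ce[i][0]<420:
        print(st[i],ce[i].round(1),[cast(s,s["pose"],*ce[i],z).round(4).tolist()[:2] for z in (.048,.058)])
for u,v in((157,254),(230,262)): p=cast(s,s["pose"],u,v,.04);print(p,np.hypot(*p[:2]))
for u,v in((295.5,245.5),(326,248),(357,250.5),(387.5,252.5)): print(cast(s,s["pose"],u,v,.054))
print(cast(s,s["pose"],238,270,.064), vision.snapshot("wrist")["mount"])
E
```

```text
[133 231  43  18 162] [155.9 236.3] [[0.5787, 0.5528], [0.5774, 0.5498]]
[179 232   3  43  74] [179.6 253.1] [[0.529, 0.4849], [0.528, 0.4823]]
[206 240  43  17 154] [227.7 244.8] [[0.5494, 0.3482], [0.5482, 0.3466]]
[155 253  19  19  92] [167.  262.7] [[0.5023, 0.5204], [0.5015, 0.5176]]
[229 262  18  18  81] [239.1 271.4] [[0.4727, 0.3163], [0.4721, 0.3148]]
[0.5286835  0.55141026 0.04      ] 0.7639106721868762
[0.50067783 0.3432287  0.04      ] 0.6070290234507552
[0.54198657 0.15489037 0.054     ]
[0.53274361 0.06843403 0.054     ]
[ 0.52346953 -0.01941052  0.054     ]
[ 0.5156582  -0.10585902  0.054     ]
[0.47569886 0.31705299 0.064     ] [[-3.55856947e-04 -9.49684530e-01 -3.13207865e-01  8.00175864e-02]
 [ 9.99999880e-01 -2.32269880e-04 -4.31897816e-04  4.04334622e-04]
 [ 3.37417921e-04 -3.13207981e-01  9.49684498e-01 -1.25712432e-01]
 [ 0.00000000e+00  0.00000000e+00  0.00000000e+00  1.00000000e+00]]
```

View pics/crop.png

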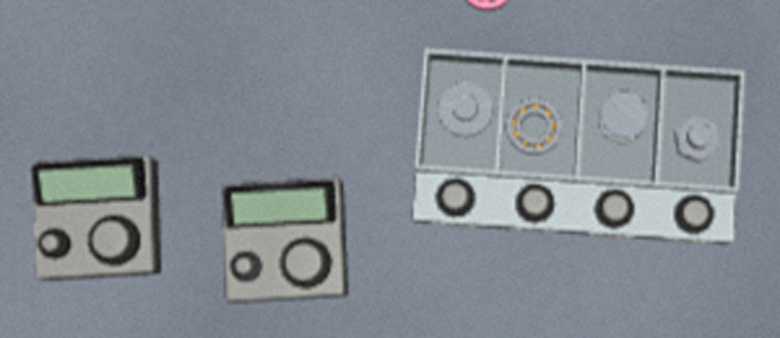

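Crop confirms that only the second-from-left compartment holds an open ring, showing orange balls. The terminal at (230,262) is 0.61 m from the base against 0.76 m for the other one. I'll move above key2 with the gripper shut.

```bash
python3 -m crank '[{"dp":[0.5,1,0],"angular":[0,0,0]},{"dp":[0.5,1,0],"angular":[0,0,0]},{"dp":[0.5,1,0],"angular":[0,0,0]},{"dp":[0.5,1,0],"angular":[0,0,0]},{"dp":[0.5,1,0],"angular":[0,0,0]},{"dp":[0.5,1,0],"angular":[0,0,0]},{"dp":[0.5,1,0],"angular":[0,0,0]},{"dp":[0.5,1,0],"angular":[0,0,0]},{"dp":[0.5,1,0],"angular":[0,0,0]},{"dp":[0.5,1,0],"angular":[0,0,0]},{"dp":[0.5,1,0],"angular":[0,0,0]},{"dp":[0.5,1,0],"angular":[0,0,0]},{"dp":[0.5,1,0],"angular":[0,0,0]},{"dp":[0.5,1,0],"angular":[0,0,0]},{"dp":[0.5,1,0],"angular":[0,0,0]},{"dp":[0.5,1,0],"angular":[0,0,0]},{"dp":[0.6,1,0],"angular":[0,0,0]},{"dp":[0.6,1,0],"angular":[0,0,0]},{"dp":[0.6,1,0],"angular":[0,0,0]},{"dp":[0.6,1,0],"angular":[0,0,0]}]' 1 20
```

```text
t: 2.15
tcp_pos: [0.4988, 0.0049, 0.2482]
tool_rot: [0.989, 0.151, -0.0, -0.0]
force: [0.8, -1.9, 0.1]
finger_gap: -0.003
gripper_force: 0.0
```

```bash
python3 -m crank '[{"dp":[0.4,0.8,-0.5],"angular":[0,0,0]},{"dp":[0.4,0.7,-0.5],"angular":[0,0,0]},{"dp":[0.3,0.5,-0.3],"angular":[0,0,0]},{"dp":[0,0,0],"angular":[0,0,0]},{"dp":[0,0,0],"angular":[0,0,0]}]'
cat > w.py <<'E'
import sys; from h import *
st=sense(); s=vision.snapshot("wrist"); T=np.eye(4); T[:3,:3]=R.from_quat(st["tool_rot"]).as_matrix(); T[:3,3]=st["tcp_pos"]
P=T@s["mount"]; np.savez("w.npz",P=P,**s); cv2.imwrite(f"pics/{sys.argv[1]}.png",s["image"]); print(st["tcp_pos"],st["t"])
g=cv2.cvtColor(s["image"],cv2.COLOR_BGR2GRAY)
n,l,b,c=cv2.connectedComponentsWithStats((g<60).astype(np.uint8))
for i in range(1,n):
    if b[i,4]>400: print(b[i],c[i].round(1))
E
python3 w.py w1
```

```text
t: 2.65
tcp_pos: [0.531, 0.0635, 0.209]
tool_rot: [0.988, 0.151, -0.001, 0.0]
force: [-0.0, 0.3, 0.6]
finger_gap: -0.002
gripper_force: 0.0
[0.53100784 0.0635438  0.20897543] 2.65
[   0   89   64   72 1970] [ 40.6 121.4]
[  70  105   29  136 2153] [ 84.7 165.4]
[196 155  49  48 836] [225.2 175.9]
[   0  168   52   63 1550] [ 30.3 198. ]
[290 194  45  46 683] [312.3 211.7]
[376 230  45  44 691] [393.8 245.5]
[456 264  46  42 762] [472.8 279.7]
[   29   302   576   178 51793] [316.2 422.2]
```

View pics/w1.png

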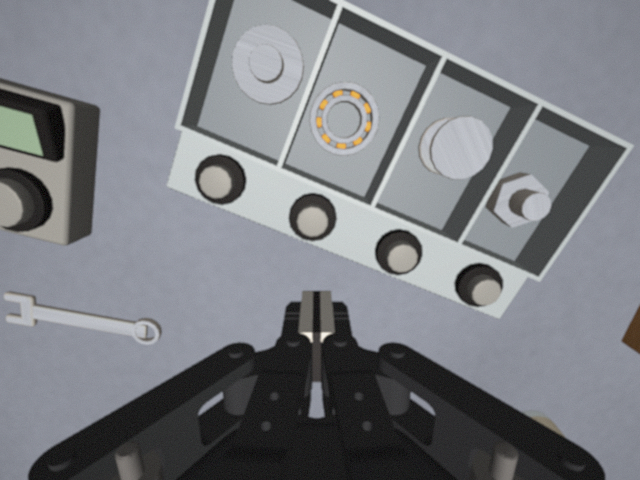

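The wrist view shows the bearing at (344,118) in the second compartment from the left. Its key, key2, has its cap at about (313,221). The closed fingertips are at (316,295).

```bash
python3 - <<'E'
from h import *
s=np.load("w.npz"); im=s["image"]
for (x0,y0,x1,y1) in [(290,190,337,245)]:
    c=im[y0:y1,x0:x1]; g=cv2.cvtColor(c,cv2.COLOR_BGR2GRAY)
    m=((c[...,2].astype(int)-c[...,0]>4)&(g>80)).astype(np.uint8)
    n,l,b,ce=cv2.connectedComponentsWithStats(m); i=1+b[1:,4].argmax(); p=ce[i]+[x0,y0]; print(b[i],p)
    k=cast(s,s["P"],*p,.054); print("cap",k, "collar",cast(s,s["P"],312.7,217.2,.042))
    d=k-sense()["tcp_pos"]; print(d/.03)
E
```

```text
[  6  16  33  31 794] [312.06801008 221.02644836]
cap [0.53537792 0.06834545 0.054     ] collar [0.53585225 0.06804869 0.042     ]
[ 0.14377142  0.17482958 -5.17876152]
```

```bash
python3 -m crank '[{"dp":[0.13,0.17,-0.5],"angular":[0,0,0]},{"dp":[0,0,-0.8],"angular":[0,0,0]},{"dp":[0,0,-1],"angular":[0,0,0]},{"dp":[0,0,-0.9],"angular":[0,0,0]},{"dp":[0,0,-0.6],"angular":[0,0,0]},{"dp":[0,0,-0.4],"angular":[0,0,0]},{"dp":[0,0,-0.1],"angular":[0,0,0]},{"dp":[0,0,0],"angular":[0,0,0]},{"dp":[0,0,0],"angular":[0,0,0]}]'; python3 w.py w2 | head -1
```

```text
t: 3.6
tcp_pos: [0.536, 0.0683, 0.0813]
tool_rot: [0.989, 0.151, 0.001, 0.0]
force: [0.7, 0.5, -0.9]
finger_gap: -0.001
gripper_force: 0.0
[0.53604971 0.06830278 0.08130164] 3.6
```

View pics/w2.png

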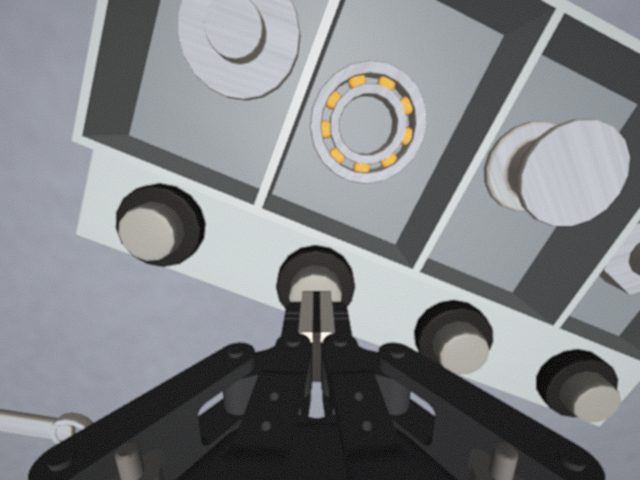

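Fingertips at (316,297) are over the key2 cap at (316,290). I'll press in small steps and watch the force.

```bash
python3 -m crank '[{"dp":[0,0,-0.12],"angular":[0,0,0]},{"dp":[0,0,-0.12],"angular":[0,0,0]},{"dp":[0,0,-0.1],"angular":[0,0,0]},{"dp":[0,0,-0.07],"angular":[0,0,0]},{"dp":[0,0,0],"angular":[0,0,0]},{"dp":[0,0,0],"angular":[0,0,0]}]'
```

```text
t: 4.25
tcp_pos: [0.5354, 0.0686, 0.0681]
tool_rot: [0.989, 0.151, 0.0, 0.0]
force: [0.4, -0.4, 2.9]
finger_gap: 0.002
gripper_force: 1.3
```

```bash
python3 -m crank '[{"dp":[0,0,-0.07],"angular":[0,0,0]},{"dp":[0,0,-0.06],"angular":[0,0,0]},{"dp":[0,0,0],"angular":[0,0,0]},{"dp":[0,0,0],"angular":[0,0,0]}]'
```

```text
t: 4.65
tcp_pos: [0.5354, 0.0686, 0.0642]
tool_rot: [0.989, 0.151, 0.0, -0.0]
force: [0.1, 0.7, 4.0]
finger_gap: -0.004
gripper_force: 2.2
```

```bash
python3 -m crank '[{"dp":[0,0,-0.03],"angular":[0,0,0]},{"dp":[0,0,0],"angular":[0,0,0]},{"dp":[0,0,0],"angular":[0,0,0]}]'; python3 w.py w3|head -1
```

```text
t: 4.95
tcp_pos: [0.5354, 0.0686, 0.0633]
tool_rot: [0.989, 0.151, 0.0, 0.0]
force: [-0.9, 1.6, 3.6]
finger_gap: -0.0
gripper_force: 2.4
[0.5354195  0.06857743 0.06329313] 4.95
```

View pics/w3.png

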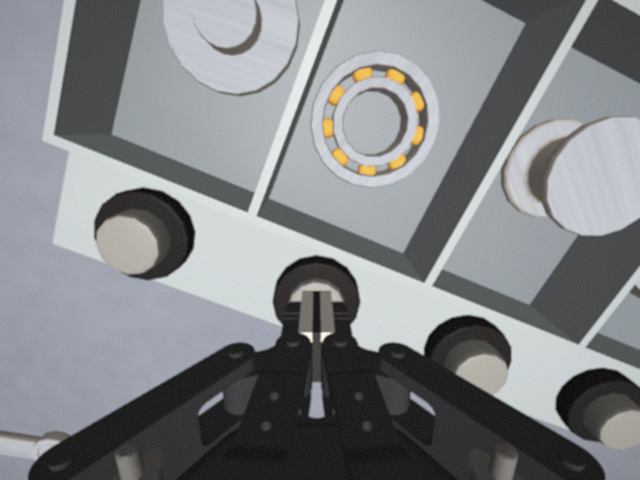

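Caps are visible, but depression is hard to judge by eye, so I'll read it from the depth image.

```bash
python3 - <<'E'
from h import *
s=np.load("w.npz"); P=s["P"]; K=np.linalg.inv(s["mtx"])
def h(u,v):
    r=[]
    for a in range(u-2,u+3):
        for b in range(v-2,v+3):
            d=s["range_z"][b,a]
            if d>0: r.append((P[:3,:3]@K@[a,b,1]*d+P[:3,3])[2])
    return np.median(r) if r else None
for n,u,v in(("left cap",130,245),("right cap",483,375),("key2 a",294,294),("key2 b",338,294),("key2 c",316,287),("rail",240,240)): print(n,h(u,v))
E
```

```text
left cap 0.05430234944152795
right cap 0.05407745104956602
key2 a 0.045206471937681514
key2 b 0.04556322231406307
key2 c 0.046265210062614165
rail 0.0301013447164043
```

Key2's cap is 8 mm down, so it is pressed. I'll lift off and go above the terminal's large button.

```bash
python3 -m crank '[{"dp":[0,0,0.15],"angular":[0,0,0]},{"dp":[0,0,0.4],"angular":[0,0,0]},{"dp":[0,0,0.8],"angular":[0,0,0]},{"dp":[0,0,0.9],"angular":[0,0,0]},{"dp":[0,0.4,0.9],"angular":[0,0,0]},{"dp":[-0.2,0.8,0.6],"angular":[0,0,0]},{"dp":[-0.25,1,0.4],"angular":[0,0,0]},{"dp":[-0.25,1,0.2],"angular":[0,0,0]},{"dp":[-0.25,1,0],"angular":[0,0,0]},{"dp":[-0.25,1,0],"angular":[0,0,0]},{"dp":[-0.25,1,0],"angular":[0,0,0]},{"dp":[-0.25,1,0],"angular":[0,0,0]},{"dp":[-0.2,0.7,0],"angular":[0,0,0]},{"dp":[-0.1,0.35,0],"angular":[0,0,0]},{"dp":[0,0,0],"angular":[0,0,0]},{"dp":[0,0,0],"angular":[0,0,0]}]'; python3 w.py w4
```

```text
t: 6.6
tcp_pos: [0.4752, 0.3153, 0.1937]
tool_rot: [0.989, 0.151, -0.0, 0.0]
force: [-0.3, 0.2, -0.7]
finger_gap: 0.002
gripper_force: 0.0
[0.47524606 0.31531063 0.19372148] 6.6
[   0    0  119   67 1950] [94.9 32.9]
[130   4  21 109 810] [140.1  46.6]
[  25   76   76   76 1943] [ 75.  113.9]
[ 223   92  160   98 3077] [301.3 129.3]
[ 489  183   55   49 1022] [508.  204.3]
[215 190  40  39 677] [237.2 206.2]
[279 197  63  63 863] [309.  222.1]
[ 572  222   56   46 1150] [592.  242.2]
[    0   303   605   177 52364] [308.9 423.3]
```

View pics/w4.png

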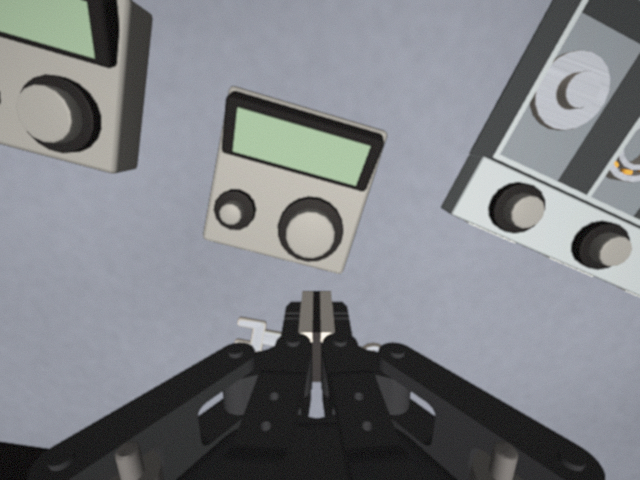

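The wrist view shows the large button's collar centred at (310,229), its cap at about (310,231), and the small button at (234,210). Key3 is at (522,208) and key2 at (612,250).

```bash
python3 - <<'E'
from h import *
s=np.load("w.npz"); P=s["P"]; K=np.linalg.inv(s["mtx"])
for u,v in((310,231),(613,250),(525,208)):
    d=s["range_z"][v,u]; print(P[:3,:3]@K@[u,v,1]*d+P[:3,3])
im=s["image"][195:262,277:345]; g=cv2.cvtColor(im,cv2.COLOR_BGR2GRAY)
n,l,b,c=cv2.connectedComponentsWithStats(((g>80)).astype(np.uint8))
for i in range(1,n):
  if b[i,4]>500: print(b[i],c[i]+[277,195],cast(s,P,*(c[i]+[277,195]),.064))
print(cast(s,P,310.5,228.5,.052), sense()["tcp_pos"])
E
```

```text
[0.4777818  0.32083643 0.06348603]
[0.53508185 0.07135913 0.05370563]
[0.54535741 0.16015253 0.05434296]
[   0    0   68   67 1354] [311.62481536 226.46602659] [0.48189293 0.32073943 0.064     ]
[   8   15   50   49 1891] [309.79111581 234.1454257 ] [0.47537898 0.32026661 0.064     ]
[0.47665444 0.32026227 0.052     ] [0.47549391 0.31504307 0.19372857]
```

Key2 has sprung back to 0.054. I'll shift +4 mm in y, descend and press enter.

```bash
python3 -m crank '[{"dp":[0.02,0.13,-0.3],"angular":[0,0,0]},{"dp":[0,0,-0.8],"angular":[0,0,0]},{"dp":[0,0,-1],"angular":[0,0,0]},{"dp":[0,0,-0.8],"angular":[0,0,0]},{"dp":[0,0,-0.5],"angular":[0,0,0]},{"dp":[0,0,-0.12],"angular":[0,0,0]},{"dp":[0,0,-0.1],"angular":[0,0,0]},{"dp":[0,0,-0.1],"angular":[0,0,0]},{"dp":[0,0,-0.1],"angular":[0,0,0]},{"dp":[0,0,-0.1],"angular":[0,0,0]},{"dp":[0,0,-0.08],"angular":[0,0,0]},{"dp":[0,0,0],"angular":[0,0,0]},{"dp":[0,0,0],"angular":[0,0,0]},{"dp":[0,0,0],"angular":[0,0,0]}]'; python3 w.py w5|head -1
python3 - <<'E'
from h import *
s=np.load("w.npz"); P=s["P"]; K=np.linalg.inv(s["mtx"])
for v in (275,282,288):
  for u in(295,316,337):
    d=s["range_z"][v,u]; print((P[:3,:3]@K@[u,v,1]*d+P[:3,3]).round(4))
E
```

```text
t: 8.05
tcp_pos: [0.4766, 0.3201, 0.0742]
tool_rot: [0.989, 0.151, 0.001, -0.0]
force: [2.0, -2.7, 4.7]
finger_gap: 0.002
gripper_force: 2.2
[0.47661281 0.3201101  0.07421245] 8.05
[0.4882 0.3339 0.0544]
[0.4918 0.3246 0.0559]
[0.4932 0.3144 0.052 ]
[0.4859 0.3331 0.0569]
[0.4886 0.3236 0.0563]
[0.4917 0.3142 0.0567]
[0.4831 0.3322 0.0572]
[0.4861 0.3228 0.0574]
[0.489  0.3133 0.0572]
```

View pics/w5.png

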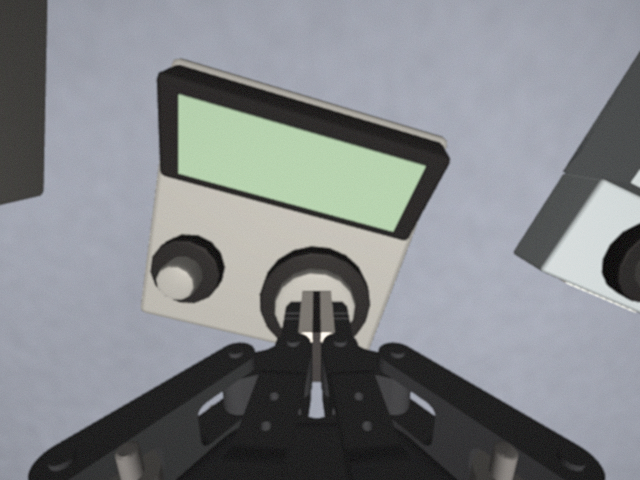

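Enter's cap reads 0.057, about 7 mm down, so it is pressed. The small button at (176,282) is untouched. I'll give it 1 mm more, then release and lift clear.

```bash
python3 -m crank '[{"dp":[0,0,-0.03],"angular":[0,0,0]},{"dp":[0,0,0],"angular":[0,0,0]},{"dp":[0,0,0.2],"angular":[0,0,0]},{"dp":[0,0,0.5],"angular":[0,0,0]},{"dp":[0,0,0.8],"angular":[0,0,0]},{"dp":[0,0,1],"angular":[0,0,0]},{"dp":[0,0,1],"angular":[0,0,0]},{"dp":[0,0,0.6],"angular":[0,0,0]},{"dp":[0,0,0.2],"angular":[0,0,0]},{"dp":[0,0,0],"angular":[0,0,0]},{"dp":[0,0,0],"angular":[0,0,0]},{"dp":[0,0,0],"angular":[0,0,0]}]'; python3 w.py w6|head -1
python3 - <<'E'
from h import *
s=np.load("w.npz"); P=s["P"]; K=np.linalg.inv(s["mtx"])
T=np.linalg.inv(P)@[.477,.32,.064,1]; p=s["mtx"]@T[:3]; u,v=(p[:2]/p[2]).astype(int); d=s["range_z"][v,u]
print(u,v,P[:3,:3]@K@[u,v,1]*d+P[:3,3])
order.sign_off()
E
```

```text
t: 9.3
tcp_pos: [0.4749, 0.3196, 0.2002]
tool_rot: [0.989, 0.151, -0.002, 0.0]
force: [0.5, -0.3, -0.1]
finger_gap: -0.002
gripper_force: 0.0
[0.47485402 0.31958897 0.20022582] 9.3
316 230 [0.47761121 0.32025101 0.06431147]
the job is handed in; nothing more can be done
```

The bearing is booked out and the job handed in at about 9 s: I pressed key2, then the large button on the terminal nearest the base; depth readings show both sprang back up, and the arm finished clear of everything.

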